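# Start a filter ring on a lens thread by turning it back, then screw it home

### The arm

A 6-joint arm with a two-finger parallel gripper is mounted at the origin on the work surface; the furniture and walls round the work are solid. World frame = base frame: x ahead of the robot, y to its left, z up, the work surface at z = 0. Lengths are in m, angles in rad, forces in N, time in s.
With the tool pointing down it reaches from about 0.375 to 0.975 m from the base axis. Payload 3.8 kg.
Tool frame: the origin (TCP) lies midway between the tips of the shut fingers; the grasp point (between the pads) lies 19 mm behind it; z points along the fingers, y is the line along which they close (so a half turn about z gives the same grasp; the last joint's range is limited). The gripper opens to 88 mm and grips with 3 to 60 N. Pads are 18 mm wide; open, the fingers measure 123 mm over their backs; the gripper's body (75 mm by 187 mm) begins 45 mm behind the grasp point.
Start: joints at [1.067, 0.264, 1.604, -0, 1.274, -0.037], TCP at [0.304, 0.603, 0.239] pointing down, gripper open.
Joint ranges: [-2.63, 2.63], [-0.94, 2.18], [0.31, 2.57], [-1.31, 4.45], [0, 2.66], [-2.55, 2.55]. Speed limits (rad/s): [2.57, 2.57, 3.14, 3.14, 3.14, 3.14].

### API

Orientations are given as a rotation vector (axis times angle).
In Python, from cell import manip, inverse_kinematics, cams, order gives the robot as it stands. Calls block until the motion is done:
- manip.move_pose(position, orientation): joint-space move of the TCP to a pose.
- manip.move_linear(position, rate=0.15, rot=None): straight line of the TCP; rot=None keeps the orientation; rate is the mean speed in m/s.
- manip.set_joints(angles): joint-space move.
- manip.set_gripper(opening, force=None): finger opening in m; force is the grip in N (None keeps the last); returns when the fingers have stopped.
- manip.dwell(seconds).
- inverse_kinematics(position, orientation): joint angles nearest the present ones, or None.
- manip.state(): the state.
- cams.capture(name): name is "side" or "top" or "wrist"; returns a dict with "image" (384x512x3 uint8, blue, green, red), "z_map" (384x512 float32, m along the optical axis (not along the pixel's ray), 0 where there is no reading), "intrinsics" (3x3 intrinsics, pixels), "position" and "orientation" of the camera in the world; the wrist camera has in their place "T_tool_cam" (4x4, takes a point from camera to tool coordinates, whose origin is the TCP and whose axes are the flange's). Camera axes: x right, y down, z forward; pixel columns grow to the right and rows downward; lengths in m; the calibration is good to about 2 mm. A picture is of the moment at which its call begins: read the wrist's pose just before it.
A pose or a line that the arm cannot do raises manip.IKError and nothing moves.
- order.close_job(): hands the job in; it is judged then, once.
The state is a dict: "clock": time; "joint_pos": joint angles; "joint_velocities": joint speeds; "tau": joint torques, N m; "tool_pos": TCP position; "tcp_rot": TCP orientation; "contact_force": force on the tool from outside, world axes, zero at the start; "moment": the same for the moment, N m; "gripper_width": finger opening in m; "grasp_force": force on a finger pad.
Only numpy, scipy, OpenCV 4.12 (cv2) and the standard library are available. Lean on these libraries where they do the work, as an engineer would, in place of code of your own. Each camera call takes 0.05 s, during which the arm holds its last target. There are 200 camera calls.

### The job

The filter ring has only been laid on the lens that stands on the desk; its thread has not caught. Push its fins gently to turn it backward (anticlockwise from above) until you feel it drop into the start of the thread, then turn it forward (clockwise) until it is fully home at its stop. Do not force it or lift it off, and leave the other things where they are.

Things in the scene. Friction and masses are not known exactly. Their poses are not given: they have to be found in the camera images.
- ring_top (a point): bare aluminium filter ring, 93 mm across, 27 mm high, glass near its top, 0.2-0.4 kg, loose on the lens with 1 mm sideways play. Point on its axis at the top of its rim, z up. Three upright fins stand out like spokes at 0, 120, 240 deg from its x axis: 9 mm thick, from 46 to 69 mm off the axis, from 25 mm below this point to 5 mm above. A push of 1 to 4 N at a fin turns it; it stays where left.
- filter_ring: the same ring; origin on its axis at the underside of its hidden lugs, 25 mm below ring_top. As found it is level on the flat top of the thread, origin at lens_land's height; turned forward it jams and tips. Turned backward (anticlockwise from above), 10 to 70 deg on (hidden, differs each time) it drops 8 mm into the thread start, with up to 24 deg of free play there before a hard stop.
- fin (a point): middle of the fin at the ring's x axis, 57 mm from the ring's axis, 10 mm below ring_top; its faces look along its y axis. After the drop, turning forward (clockwise) by 70 to 95 deg in all makes the ring sink 4 mm more, to a hard stop: home, ring_top then about 13 mm above lens_land (25 as found, 17 after the drop). It is held down by the thread then.
- lens_land (a point): black ribbed lens barrel, 91 mm across, upright and fixed in a steel plate 130 mm square, 12 mm thick. Point on its axis at the flat top of its thread, 95 mm above the desk; z up, x and y along the plate's sides (they do not tell where the thread starts). The barrel's shoulder is 19 mm below this point.
- loupe: bystander: black watchmaker loupe, 43 mm across, 38 mm high, standing within 140 mm of the lens axis; origin at the centre of its underside. Leave alone.
- brush: bystander: thin black brush, 144 mm long, 12 mm high, lying within 120 mm of the lens axis; origin at the centre of its underside. Leave alone.
- mug: bystander: dotted mug, 82 x 114 x 91 mm high; origin at the centre of its underside. Leave alone.
- tape: bystander: roll of masking tape, 103 mm across, 25 mm high; origin at the centre of its underside. Leave alone.
- case: bystander: flat plastic case 55 x 90 x 22 mm; origin at the centre of its underside. Leave alone.
- stapler: bystander: black stapler 37 x 178 x 50 mm high; origin at the centre of its underside. Leave alone.
- meter: bystander: hand multimeter 142 x 72 x 44 mm high; origin at the centre of its underside. Leave alone.

How it is judged:
On the way, in this order (a step that is already met when the one before it is completed fails the run):
1. the ring, turned backward, has dropped into the start of the thread (z of ring_top in the frame of lens_land between 0.0145 and 0.0185 m and angle between ring_top's own z axis and vertical below 0.05 rad), for 0.1 s.
2. the ring is screwed fully home (z of ring_top in the frame of lens_land below 0.014 m), for 0.2 s.
At the end, for the whole second after the job is handed in: The ring is screwed home: its top point 10 to 14 mm above lens_land, within 4 mm of the lens's axis, level within 0.04 rad, and at rest (z of ring_top in the frame of lens_land between 0.01 and 0.014 m and horizontal distance between ring_top and lens_land below 0.004 m and angle between ring_top's own z axis and vertical below 0.04 rad and angular speed of filter_ring below 0.05 rad/s); the robot touches nothing.
It fails at once if the ring is lifted more than 8 mm off the thread, or tipped (z of ring_top in the frame of lens_land above 0.033 m or angle between ring_top's own z axis and vertical above 0.25 rad).
It fails at once if the ring is forced: more than 40 N between the fingers and the ring (contact force between the fingers and filter_ring above 40 N).
It fails at once if a bystander is moved more than 30 mm (distance of any of loupe, brush, mug, tape, case, stapler, meter from where it was at the start of the episode above 0.03 m).
It also fails if it takes over 58 s, if anything falls off the work surface, if the arm or the gripper's body presses on something with over 40 N, if the wrist force passes 120 N, or if a joint passes its speed limit or range.

## Working session

There is one attempt and no reset: what is moved stays moved. The work goes in short steps, each a Python script; the robot and the scene stay as the last script left them, time stands still between calls to the robot, and variables do not carry over. Pictures are saved under pics/ and viewed, at most 10 in all, crops included, and the job is handed in when it is done.

```bash
mkdir -p pics; ls
python3 - <<'E'
from cell import manip, cams
import cv2, numpy as np
s=manip.state(); print(s)
ims=[]
for n in ["top","side"]:
    c=cams.capture(n); np.savez(n+".npz",**c); print(n,c["intrinsics"],c["position"],c["orientation"]); cv2.imwrite(f"pics/{n}0.png",c["image"])
E
```

```text
pics
{'clock': 0.0, 'joint_pos': array([ 1.06708215e+00,  2.64753643e-01,  1.60532955e+00, -3.86279055e-05,
        1.27370451e+00, -3.68723240e-02]), 'joint_velocities': array([-1.71983182e-03,  2.62838885e-04,  7.83754530e-04, -8.27444967e-04,
        2.05931328e-04,  8.25418743e-05]), 'tau': array([-1.46729613e-03, -5.02098906e+01, -3.56880784e+01,  7.27033499e-02,
        2.91709893e-02, -1.85586537e-04]), 'tool_pos': array([0.30345723, 0.60216496, 0.23741168]), 'tcp_rot': array([-0.72652735, -3.05586199,  0.00333769]), 'contact_force': array([ 0.46369617, -0.70675741, -0.35142827]), 'moment': array([-0.01355685, -0.02274664,  0.01778153]), 'grasp_force': 0.0, 'gripper_width': 0.08789456135679076}
top [[400.700171     0.         257.96462731]
 [  0.         400.700171   191.44450098]
 [  0.           0.           1.        ]] [ 0.18759404 -0.05058407  1.49045639] [-2.11042029  2.09711015 -0.2342907 ]
side [[487.38974862   0.         254.92436286]
 [  0.         487.38974862 188.93192516]
 [  0.           0.           1.        ]] [ 0.25322376 -1.20793996  1.07556726] [-2.25201462  0.23008935 -0.08811288]
```

View pics/top0.png

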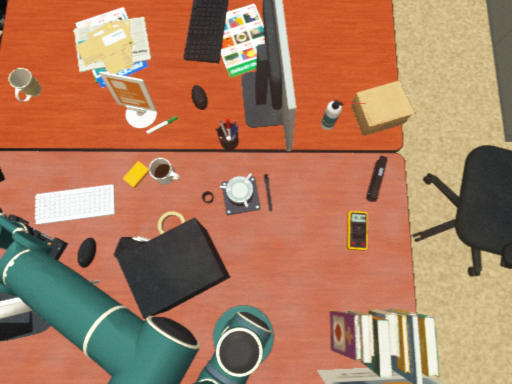

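View pics/side0.png

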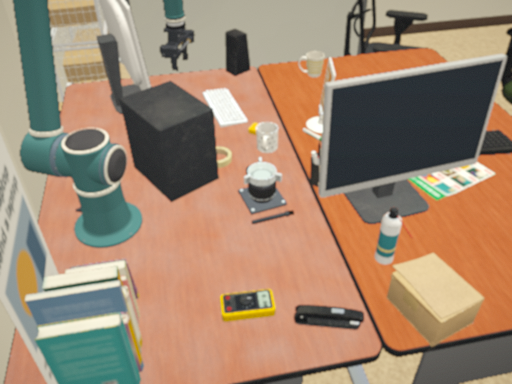

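The top view shows the ring and its plate at about (239,190), the loupe at (208,197), the brush at (268,192), and a tall black box at (170,265) between the arm and the lens. I'll convert these to positions.

```bash
cat > h.py <<'E'
import numpy as np, cv2
from scipy.spatial.transform import Rotation as R
def cloud(c,T=None):
    K=c["intrinsics"];z=c["z_map"];v,u=np.mgrid[:384,:512]
    p=np.dstack([(u-K[0,2])/K[0,0]*z,(v-K[1,2])/K[1,1]*z,z])
    if T is None: T=np.eye(4);T[:3,:3]=R.from_rotvec(c["orientation"]).as_matrix();T[:3,3]=c["position"]
    w=p@T[:3,:3].T+T[:3,3]; w[z<=0]=np.nan
    return w
E
python3 - <<'E'
from h import *
from cell import inverse_kinematics as ik
c=dict(np.load("top.npz"));w=cloud(c);np.set_printoptions(precision=3,suppress=True)
for n,(u,v) in dict(lens=(239,190),plate=(256,207),loupe=(208,193),brush=(268,192),desk=(300,250),box=(170,265),boxc1=(115,250),boxc2=(205,222),boxc3=(227,275),mon=(290,100),mug=(161,170),tape=(172,216)).items(): print(n,w[v,u])
s=dict(np.load("side.npz"));ws=cloud(s);print(ws[178,263],ws[198,262], ws[172,278])
# ring by height
W=w.reshape(-1,3);m=(np.hypot(W[:,0]-w[190,239,0],W[:,1]-w[190,239,1])<.08)&(W[:,2]>.09)
print(m.sum(),W[m].min(0),W[m].max(0),np.median(W[m],0))
for b in (0,np.pi/2,-np.pi/2,.8): 
  q=(R.from_euler('z',b)*R.from_rotvec([np.pi,0,0])).as_rotvec(); print(b,ik(w[190,239]*[1,1,0]+[0,0,.4],q))
E
```

```text
lens [0.503 0.018 0.116]
plate [ 0.462 -0.042  0.013]
loupe [0.514 0.14  0.014]
brush [ 0.52  -0.087  0.009]
desk [ 0.304 -0.206 -0.   ]
box [0.235 0.208 0.292]
boxc1 [0.285 0.409 0.193]
boxc2 [0.406 0.149 0.   ]
boxc3 [0.21  0.053 0.118]
mon [ 0.667 -0.134  0.49 ]
mug [0.599 0.319 0.026]
tape [0.427 0.273 0.002]
[ 0.501 -0.025  0.12 ] [ 0.496 -0.031  0.042] [0.591 0.14  0.004]
617 [ 0.443 -0.025  0.09 ] [0.562 0.085 0.129] [0.506 0.018 0.118]
0 [-0.014 -0.124  1.727 -0.     1.539  1.556]
1.5707963267948966 [-0.014 -0.124  1.727 -0.     1.539 -0.014]
-1.5707963267948966 None
0.8 [-0.014 -0.124  1.727 -0.     1.539  0.756]
```

Run:
```python
from h import *
from cell import manip,cams,inverse_kinematics as ik
np.set_printoptions(precision=3,suppress=True)
for n in("top","side"):
  W=cloud(dict(np.load(n+".npz"))).reshape(-1,3); d=W[:,:2]-[.503,.018]; r=np.hypot(*d.T); a=np.degrees(np.arctan2(d[:,1],d[:,0]))
  m=(W[:,2]>.15)&(r<.4)
  for k in range(-180,180,30):
    q=m&(a>=k)&(a<k+30)
    if q.any(): i=np.argmin(np.where(q,r,9)); print(n,k,q.sum(),"near",r[i],W[i],"z",W[q,2].min(),W[q,2].max())
s=manip.state(); p=s["tool_pos"].copy(); p[2]=.5; manip.move_linear(p,rate=.25)
q=(R.from_euler('z',.5)*R.from_rotvec([np.pi,0,0])).as_rotvec()
manip.move_pose([.503,.018,.42],q)
s=manip.state();c=cams.capture("wrist");np.savez("w0.npz",tp=s["tool_pos"],tr=s["tcp_rot"],**c);cv2.imwrite("pics/w0.png",c["image"])
print(s["clock"],s["tool_pos"],s["tcp_rot"],s["joint_pos"],c["T_tool_cam"],c["intrinsics"])
```

```text
top -60 797 near 0.20266421653763675 [ 0.643 -0.128  0.459] z 0.15050679307445347 0.495055585273375
top -30 1618 near 0.2733570460683288 [ 0.741 -0.116  0.485] z 0.15122846149382974 0.4959818322225208
top 0 1 near 0.22578096022304708 [0.729 0.027 0.151] z 0.15058937615376888 0.15058937615376888
top 90 59 near 0.3680979886676944 [0.321 0.338 0.158] z 0.15255351664725247 0.20077773710324354
top 120 2888 near 0.17701682719018563 [0.378 0.143 0.191] z 0.16240880469967123 0.30093926558514217
top 150 2278 near 0.20065056598399536 [0.328 0.116 0.282] z 0.15033647489509327 0.7858763373026882
side -60 5439 near 0.20194680587250105 [ 0.643 -0.128  0.488] z 0.15008853952515755 0.49356850724998635
side -30 3129 near 0.27336625257992303 [ 0.742 -0.114  0.487] z 0.1502143572142297 0.4936518035400298
side 120 1586 near 0.17502849293932932 [0.373 0.135 0.22 ] z 0.15018110817257946 0.2996790136007672
side 150 3151 near 0.19363900483688656 [0.335 0.114 0.22 ] z 0.15010293680469777 0.30007610187033495
3.5167 [0.503 0.019 0.42 ] [-3.043 -0.779 -0.001] [-0.013 -0.124  1.691  0.     1.574  1.057] [[ 0.001 -0.947 -0.321  0.084]
 [ 1.     0.001 -0.     0.001]
 [ 0.    -0.321  0.947 -0.146]
 [ 0.     0.     0.     1.   ]] [[341.812   0.    258.218]
 [  0.    341.812 190.723]
 [  0.      0.      1.   ]]
```

View pics/w0.png

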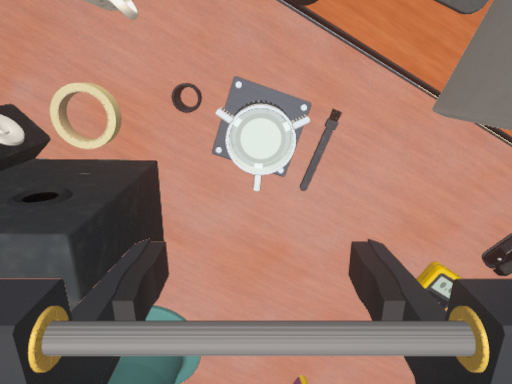

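The wrist picture shows the ring centred near (261,139), with fins at about (257,183), (303,121) and (224,115). Next I'll measure them from depth.

```bash
cat >> h.py <<'E'
def wcloud(c,tp,tr):
    T=np.eye(4);T[:3,:3]=R.from_rotvec(tr).as_matrix();T[:3,3]=tp
    return cloud(c,T@c["T_tool_cam"])
def rays(uv,c,tp,tr,z):
    T=np.eye(4);T[:3,:3]=R.from_rotvec(tr).as_matrix();T[:3,3]=tp;T=T@c["T_tool_cam"]
    d=np.c_[np.asarray(uv,float),np.ones(len(uv))]@np.linalg.inv(c["intrinsics"]).T@T[:3,:3].T
    return T[:3,3]+d*((z-T[2,3])/d[:,2])[:,None]
E
python3 - <<'E'
from h import *
np.set_printoptions(precision=3,suppress=True)
c=dict(np.load("w0.npz"));w=wcloud(c,c["tp"],c["tr"]);W=w.reshape(-1,3)
m=(np.hypot(W[:,0]-.503,W[:,1]-.018)<.09)&(W[:,2]>.1)
P=W[m];print(m.sum(),np.percentile(P[:,2],[1,10,50,90,99]))
# plate centre
pm=(np.abs(W[:,2]-.012)<.005)&(np.hypot(W[:,0]-.503,W[:,1]-.018)<.1);print("plate",cv2.minAreaRect(W[pm][:,:2].astype(np.float32)))
ctr=np.array([.503,.018])
for it in range(4):
  d=P[:,:2]-ctr;r=np.hypot(*d.T)
  rim=P[(r<.050)&(r>.042)&(P[:,2]>.112)]
  A=np.c_[2*rim[:,:2],np.ones(len(rim))];x=np.linalg.lstsq(A,(rim[:,:2]**2).sum(1),rcond=None)[0];ctr=x[:2];print(ctr,np.sqrt(x[2]+ctr@ctr),np.median(rim[:,2]),len(rim))
d=P[:,:2]-ctr;r=np.hypot(*d.T);a=np.degrees(np.arctan2(d[:,1],d[:,0]))
f=(r>.052)&(r<.07)
print(np.c_[a,r*1000,P[:,2]*1000][f][np.argsort(a[f])][::3])
ph=np.angle(np.mean(np.exp(3j*np.radians(a[f]))))/3;print("phase",np.degrees(ph), "zmax",P[f][:,2].max())
E
```

```text
43665 [0.118 0.42  0.498 0.504 0.508]
plate ((0.5068297982215881, 0.016398407518863678), (0.12962619960308075, 0.1299479603767395), 10.141974449157715)
[0.504 0.018] 0.045748640981592786 0.45807180811984205 8264
[0.505 0.019] 0.045760118648887904 0.4577489557467553 8275
[0.505 0.019] 0.04577564018392621 0.45758057075416453 8266
[0.506 0.019] 0.045814396312058914 0.45723047437538233 8287
[[-157.852   64.807  120.61 ]
 [-157.476   55.567  122.341]
 [-157.038   59.964  121.881]
 ...
 [ 133.423   53.416  479.895]
 [ 133.492   53.696  478.597]
 [ 133.963   53.948  476.117]]
phase -31.113398511683872 zmax 0.5096229444486744
```

```bash
cat >> h.py <<'E'
def ring(W,ctr=(.507,.0165),zlo=.095,verbose=True):
    W=W.reshape(-1,3);d=W[:,:2]-np.array(ctr);r=np.hypot(*d.T);ok=(W[:,2]>zlo)&(W[:,2]<.135)
    a=np.arctan2(d[:,1],d[:,0]);f=ok&(r>.053)&(r<.070)
    ph=np.degrees(np.angle(np.mean(np.exp(3j*a[f])))/3)
    rim=ok&(r>.0415)&(r<.0465)
    i=[np.median(a[f][np.abs(np.angle(np.exp(1j*(a[f]-np.radians(ph+k)))))<.4]) if f.any() else 0 for k in(0,120,-120)]
    return ph,np.degrees(i),np.median(W[rim,2]),np.percentile(W[f,2],90),f.sum(),rim.sum()
E
python3 - <<'E'
from h import *
np.set_printoptions(precision=3,suppress=True)
c=dict(np.load("w0.npz"));w=wcloud(c,c["tp"],c["tr"]);print(ring(w))
for n in("top","side"): print(n,ring(cloud(dict(np.load(n+".npz")))))
W=w.reshape(-1,3);m=(np.hypot(W[:,0]-.507,W[:,1]-.0165)<.048)&(W[:,2]>.112)&(W[:,2]<.135);print(cv2.minEnclosingCircle(W[m][:,:2].astype(np.float32)))
m=(np.hypot(W[:,0]-.507,W[:,1]-.0165)<.08)&(W[:,2]>.122)&(W[:,2]<.135);d=W[m][:,:2]-[.507,.0165];print(np.degrees(np.arctan2(d[:,1],d[:,0]))[::6],np.hypot(*d.T)[::6])
E
```

```text
(np.float64(-36.10549391561868), array([ -34.478,   82.489, -156.396]), np.float64(0.11862568005277674), np.float64(0.1254323691222063), np.int64(305), np.int64(814))
top (np.float64(-36.0651826651681), array([ -37.278,   86.884, -158.49 ]), np.float64(0.11718954836778406), np.float64(0.12784871779967602), np.int64(49), np.int64(103))
side (np.float64(-37.3341171030834), array([ -41.44 ,   90.475, -155.901]), np.float64(0.11593362743047964), np.float64(0.12559078469135693), np.int64(83), np.int64(129))
((0.5069776177406311, 0.01648092456161976), 0.04797416180372238)
[  81.763   80.898   80.774   82.9     85.255   81.511   84.937   81.069
   84.521   80.123   84.09    79.579   85.214   80.674  -34.331   84.019
  -32.641  -35.693   84.566  -32.971  -35.96    85.084  -33.307  -36.588
   86.138  -33.235  -36.615   87.789  -33.268  -36.58   -39.771  -35.31
  -38.267  -34.046  -37.444  -34.092  -37.759  -35.949  -39.944  -39.497
 -154.097 -152.362 -152.332 -152.298 -152.252 -152.236 -160.577 -152.173
 -153.558 -154.847 -154.81  -155.959 -155.836 -157.    -156.856 -156.754
 -156.643] [0.068 0.064 0.062 0.064 0.065 0.059 0.062 0.056 0.059 0.053 0.057 0.051
 0.056 0.05  0.068 0.052 0.061 0.068 0.05  0.06  0.066 0.049 0.058 0.065
 0.048 0.055 0.062 0.047 0.052 0.059 0.066 0.053 0.06  0.048 0.055 0.045
 0.052 0.046 0.053 0.05  0.045 0.046 0.047 0.049 0.051 0.052 0.056 0.055
 0.056 0.057 0.058 0.06  0.062 0.063 0.065 0.066 0.067]
```

```bash
cat >> h.py <<'E'
from cell import manip,cams
C=np.array([.507,.0165])
def pose(az,z,r=.060):
    a=np.radians(az);q=(R.from_euler('z',a+np.pi)*R.from_rotvec([np.pi,0,0])).as_rotvec()
    return np.r_[C+r*np.array([np.cos(a),np.sin(a)]),z],q
def go(az,z,rate=.05,r=.060):
    p,q=pose(az,z,r);manip.move_linear(p,rate=rate,rot=q);return manip.state()
def ft(s,az,b):
    f=s["contact_force"]-b;a=np.radians(az);return np.array([f[:2]@[np.cos(a),np.sin(a)],f[:2]@[-np.sin(a),np.cos(a)],f[2]])
def look(name=None):
    s=manip.state();c=cams.capture("wrist")
    if name: cv2.imwrite(f"pics/{name}.png",c["image"])
    w=wcloud(c,s["tool_pos"],s["tcp_rot"]);W=w.reshape(-1,3);d=W[:,:2]-C;r=np.hypot(*d.T)
    m=(W[:,2]>.095)&(W[:,2]<.135)&(r>.0415)&(r<.0465)&(d@(s["tool_pos"][:2]-C)/.06<.035)
    return np.median(W[m,2])if m.any()else 0,m.sum()
E
python3 - <<'E'
from h import *
np.set_printoptions(precision=3,suppress=True)
manip.set_gripper(.020)
p,q=pose(-36,.22);manip.move_pose(p,q);go(-36,.145,.15)
s=manip.state();np.save("b.npy",s["contact_force"]);b=s["contact_force"];print(s["clock"],b,s["gripper_width"],s["joint_pos"],look("w1"))
E
```

```text
7.1 [-0.231 -0.055  0.389] 0.019717675848701877 [-0.079  0.118  1.956  0.     1.067 -1.021] (np.float64(0.11888637422034873), np.int64(4479))
```

View pics/w1.png

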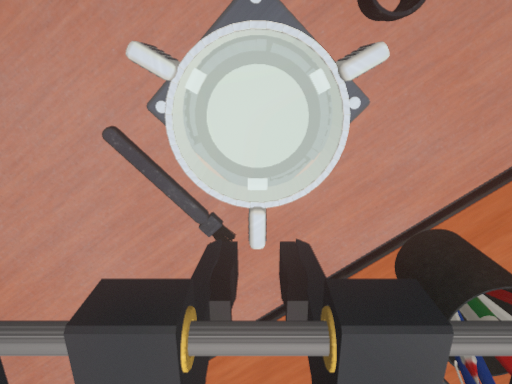

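The fin, at (258,228), is centred between the fingertips at about x=237 and x=282. I'll descend, then push it backward in small steps.

Run:
```python
from h import *
np.set_printoptions(precision=2,suppress=True)
b=np.load("b.npy")
for z in(.13,.117,.105):
    s=go(-36,z,.06);f=ft(s,-36,b)
    if abs(f).max()>5: print("contact",z,f);raise SystemExit
print(s["clock"],look())
az=-36;z0=look()[0]
while az<62:
    az+=2;s=go(az,.105,.04);f=ft(s,az,b);h,n=look()
    print(az,"%.2f"%s["clock"],f,"%.4f"%h,n)
    if abs(f).max()>12 or h<z0-.005: break
```

```text
8.2667 (np.float64(0.11890359776843126), np.int64(7682))
-34 8.62 [-0.12 -0.53 -0.07] 0.1189 7575
-32 8.92 [ 0.17  0.33 -0.55] 0.1189 7634
-30 9.22 [-0.3   0.16 -0.27] 0.1189 7647
-28 9.52 [-0.35 -0.53 -1.  ] 0.1189 7515
-26 9.82 [-0.77 -0.6  -0.03] 0.1189 7323
-24 10.12 [-0.12 -0.84 -0.05] 0.1189 7148
-22 10.42 [-1.05 -1.89 -0.29] 0.1189 7069
-20 10.72 [-1.16 -1.46 -1.04] 0.1189 7085
-18 11.02 [-0.22 -0.6  -1.08] 0.1189 7025
-16 11.32 [-0.69 -1.3  -1.54] 0.1189 6999
-14 11.62 [ 0.04 -0.85 -0.68] 0.1188 7018
-12 11.92 [-0.47 -0.92 -0.22] 0.1187 6977
-10 12.22 [-0.32  1.18 -0.11] 0.1148 5236
-8 12.52 [-0.13 -1.72 -0.19] 0.1147 5155
-6 12.82 [ 0.03 -1.27 -0.  ] 0.1148 5211
-4 13.12 [ 0.3  -0.44 -0.47] 0.1109 6513
```

The ring top fell 8 mm, which matches the drop. I'll check that it's level, then turn forward.

```bash
cat >> h.py <<'E'
def plane():
    s=manip.state();c=cams.capture("wrist");W=wcloud(c,s["tool_pos"],s["tcp_rot"]).reshape(-1,3);d=W[:,:2]-C;r=np.hypot(*d.T)
    m=(W[:,2]>.095)&(W[:,2]<.125)&(r>.0425)&(r<.0455)&(d@(s["tool_pos"][:2]-C)/.06<.035);P=W[m];d=d[m]
    for _ in range(4):
        x=np.linalg.lstsq(np.c_[d,np.ones(len(d))],P[:,2],rcond=None)[0];e=np.abs(P[:,2]-d@x[:2]-x[2]);k=e<max(np.percentile(e,85),.0005);P=P[k];d=d[k]
    return x
E
python3 - <<'E'
from h import *
np.set_printoptions(precision=4,suppress=True)
b=np.load("b.npy")
manip.dwell(.2);s=go(-4,.100,.04);print(s["clock"],plane(),look(),ft(s,-4,b))
cv2.imwrite("pics/w2.png",cams.capture("wrist")["image"])
E
```

```text
13.6417 [-0.0006  0.0001  0.1109] (np.float64(0.11090983215200861), np.int64(6969)) [-0.8024 -0.3339 -1.0319]
```

View pics/w2.png

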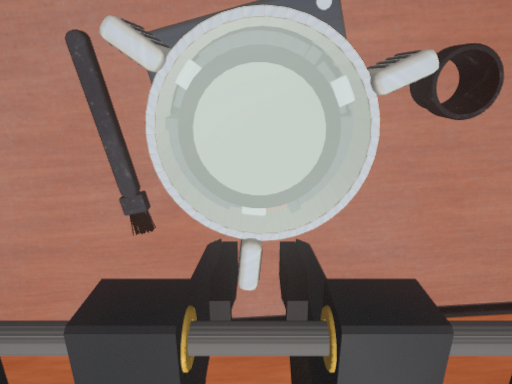

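The ring is level and dropped, with the fin at (250,265) between the fingers. Now turning forward with a force guard.

Run:
```python
from h import *
np.set_printoptions(precision=1,suppress=True)
b=np.load("b.npy");az=-4;i=0
while az>-120:
    az-=2 if az>-66 else .75
    s=go(az,.100,.04);f=ft(s,az,b);h=0
    if i%4==0 or az<-66: h,n=look();print(round(az,2),"%.2f"%s["clock"],f,"%.4f"%h)
    i+=1
    if abs(f).max()>9 or s["clock"]>46: print("stop",az,f,look(),plane());break
```

```text
-6 14.04 [-0.   0.9  0.6] 0.1109
-14 15.09 [ 0.2  0.1 -0.2] 0.1109
-22 16.14 [ 0.4  0.8 -0.6] 0.1109
-30 17.19 [-1.2 -0.2 -0.5] 0.1109
-38 18.24 [ 0.1  1.4 -2. ] 0.1107
-46 19.29 [ 0.4  1.5 -0.2] 0.1103
-54 20.34 [-0.   1.5 -1.2] 0.1098
-62 21.39 [-0.2  2.2 -0.7] 0.1091
-66.75 22.19 [-0.3  1.2 -1.3] 0.1088
-67.5 22.49 [ 0.1  2.  -0.7] 0.1087
-68.25 22.79 [ 0.3  2.8 -1.1] 0.1086
-69.0 23.09 [ 1.3  2.4 -0.7] 0.1086
-69.75 23.39 [ 0.4  2.1 -0.6] 0.1085
-70.5 23.69 [ 1.   2.5 -0.8] 0.1085
-71.25 23.99 [0.2 1.7 0.1] 0.1084
-72.0 24.29 [ 0.7  1.7 -1. ] 0.1083
-72.75 24.59 [ 0.5  1.7 -0.3] 0.1083
-73.5 24.89 [ 0.3  2.3 -0.8] 0.1082
-74.25 25.19 [-0.1  1.7 -0.7] 0.1082
-75.0 25.49 [ 0.   2.5 -0.7] 0.1081
-75.75 25.79 [-0.1  2.1 -0.8] 0.1080
-76.5 26.09 [ 1.2  1.4 -1.1] 0.1080
-77.25 26.39 [ 0.8  1.5 -1.3] 0.1079
-78.0 26.69 [0.2 2.9 0.1] 0.1079
-78.75 26.99 [ 1.4  2.1 -0.2] 0.1078
-79.5 27.29 [ 0.7  2.5 -1.2] 0.1078
-80.25 27.59 [ 0.5  1.9 -0.4] 0.1077
-81.0 27.89 [ 0.3  2.2 -1.6] 0.1076
-81.75 28.19 [ 1.4  1.2 -1.1] 0.1076
-82.5 28.49 [ 1.3  2.5 -0.2] 0.1075
-83.25 28.79 [ 1.1  2.  -1.1] 0.1074
-84.0 29.09 [ 1.2  2.2 -0.5] 0.1074
-84.75 29.39 [ 0.7  2.5 -0.2] 0.1073
-85.5 29.69 [ 0.7  2.6 -1.1] 0.1073
-86.25 29.99 [ 0.5  2.5 -0.6] 0.1072
-87.0 30.29 [ 1.   2.4 -0.8] 0.1071
-87.75 30.59 [ 1.   2.6 -1. ] 0.1071
-88.5 30.89 [-0.   1.9 -1. ] 0.1070
-89.25 31.19 [ 0.9  1.5 -0.9] 0.1070
-90.0 31.49 [-0.3  3.1 -0.6] 0.1069
-90.75 31.79 [0.7 2.8 0.3] 0.1068
-91.5 32.09 [ 0.6  4.9 -0.8] 0.1068
-92.25 32.39 [ 1.1  5.  -0.3] 0.1067
-93.0 32.69 [ 1.7  6.8 -2. ] 0.1067
-93.75 32.99 [ 0.6  7.6 -3.1] 0.1068
-94.5 33.29 [ 0.4  9.2 -3.3] 0.1071
stop -94.5 [ 0.4  9.2 -3.3] (np.float64(0.10707827650152726), np.int64(6205)) [ 0.  -0.   0.1]
```

The ring sank 12.2 mm in all and the force rose at the stop, so it is home. I'll back off, check and lift.

Run:
```python
from h import *
np.set_printoptions(precision=4,suppress=True)
b=np.load("b.npy")
s=go(-89,.100,.04);print(ft(s,-89,b),look(),plane())
s=go(-89,.15,.06);print(s["clock"],ft(s,-89,b))
s=go(-89,.20,.1);manip.dwell(.3)
s=manip.state();x=plane();print(s["clock"],look("w3"),x,np.hypot(*x[:2]))
```

```text
[ 0.4359 -0.0685 -0.7781] (np.float64(0.10676367449280275), np.int64(6683)) [0.002  0.0024 0.1067]
34.8167 [-0.0922  0.3518 -0.5546]
35.7667 (np.float64(0.10676896770762226), np.int64(2316)) [0.0011 0.0031 0.1067] 0.0033044611461234504
```

View pics/w3.png

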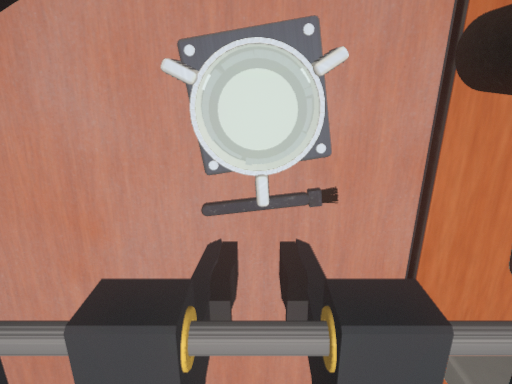

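The ring sits level and centred at (258,107), the fingers are clear, and the brush is undisturbed.

```bash
python3 -c "
from cell import order;print(order.close_job())"
```

```text
the job is handed in; nothing more can be done
None
```

The job is handed in: turned backward, the ring dropped 8 mm into the thread, then went forward to its stop (12.2 mm below where it lay, level within 0.004 rad); the highest force I read was about 9 N, the fingers are clear, and I saw nothing else move.

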